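# Open the tight honey jar in the bracing block

### The job

The cap of the square honey jar is too tight to undo on the bare counter: stand the jar upright in the square well of the wooden bracing block, fully down, then unscrew its cap anticlockwise until the threads let go. Lift the cap clear of the jar and finish while still holding it, level and still, a finger's width or two straight above the jar's mouth, with the jar left seated in the block. Leave everything else on the counter where it stands.

Things in the scene. Friction and masses are not known exactly. Their poses are not given: they have to be found in the camera images.
- jar: Square honey jar: amber glass, paper label on its -x side; body 60 x 60 mm, 64 mm tall with flat upright sides, then a round neck; 97 mm tall with its cap on; 0.3 to 0.5 kg. Starts upright on the counter, one of two jars (the other is round). Origin: centre of its underside; z up, x and y square to its sides.
- cap: The square jar's ribbed brass-coloured screw cap, 52 mm in diameter, 22 mm tall, 35 g. Screwed on, it spans 75 to 97 mm above the jar's underside, with a gap of 11 mm to the square body below. Origin: centre of its underside; z up. Pulled before the threads let go, it takes the jar with it; afterwards it lifts straight off and is wholly clear of the jar once raised 10 mm.
- thread (a joint): How far the cap is unscrewed: 0 fully tight (as it starts), growing as the cap turns anticlockwise seen from above. Free from 2.15 rad (125 degrees) on; firm stop at 2.45 rad. Turning takes 0.4 to 0.5 N m all the way; it stays where left, also when the cap is off. The cap has 0.08 rad of play. On the bare counter the jar turns along with its cap.
- jar_mouth (a point): Centre of the jar's mouth, on its rim, 85 mm above the jar's underside.
- block: Fixed wooden bracing block, 110 x 110 mm, 30 mm tall, with a square well in the middle of its top, sides parallel to the block's: 66 mm wide, 20 mm deep, edges chamfered. The jar fits in any of four quarter turns with 3 mm to spare on each side, and twists up to 0.11 rad before it is braced. Origin: centre of its underside; z up, x and y parallel to its sides.
- well_floor (a point): Centre of the well's floor, 10 mm above the counter: the jar's origin comes here when it is seated.
- round_jar: Bystander: closed round amber jar, 60 mm in diameter and 86 mm tall, with a cap like the square jar's. Origin: centre of its underside.
- spoon: Bystander: steel spoon 160 mm long lying flat beyond the jars.
- jug: Bystander: steel jug with a handle, 70 mm across, 85 mm tall. Origin: centre of its underside.
- shaker: Bystander: clear glass shaker with a steel top, 56 mm in diameter, 120 mm tall. Origin: centre of its underside.
- plates: Bystander: stack of four white side plates, 150 mm in diameter, 34 mm tall. Origin: centre of its underside.
- sign: Bystander: small blank price board on a wooden foot, 95 mm wide, 60 mm tall. Origin: centre of its underside.
- bowl: Bystander: white bowl, 90 mm in diameter, 45 mm tall. Origin: centre of its underside.
Things that resemble listed ones, but are neither listed nor needed, are in the scene too. What is shaped like the jar but purple is not meant.

How it is judged (in metres and radians):
On the way, in this order (a step that is already met when the one before it is completed fails the run):
1. the square jar stands upright, fully down in the block's well, its cap still on (horizontal distance between jar and well_floor below 0.006 m and z of jar in the frame of block below 0.014 m and angle between jar's own z axis and vertical below 0.08 rad and z of cap in the frame of jar below 0.079 m), for 0.2 s.
2. the cap is unscrewed until the threads let go, the jar still seated in the block (horizontal distance between jar and well_floor below 0.006 m and z of jar in the frame of block below 0.014 m and angle between jar's own z axis and vertical below 0.08 rad and value of joint thread above 2 rad), for 0.1 s.
At the end, for the whole second after the job is handed in: Jar upright in the well (within 6 mm of centre, 4 mm of the floor, 0.08 rad). Cap unscrewed (thread over 2.0 rad), held by the fingers 6 to 50 mm above its seat, within 15 mm of the mouth's axis, tilt under 0.2 rad, still, not touching the jar; the robot does not touch the jar (all of step 2 and z of cap in the frame of jar between 0.081 and 0.125 m and horizontal distance between cap and jar_mouth below 0.015 m and angle between cap's own z axis and vertical below 0.2 rad and contact force between the fingers and cap above 1 N and contact force between cap and jar below 0.1 N and linear speed of cap below 0.03 m/s and contact force between each of the arm, the fingers and jar below 0.5 N); the arm keeps its last pose, push and grip.
It fails at once if another thing on the counter is shifted by more than 30 mm (distance of any of round_jar, spoon, jug, shaker, plates, sign, bowl from where it was at the start of the episode above 0.03 m).
It fails at once if the square jar is tipped over (more than 45 degrees) (angle between jar's own z axis and vertical above 0.785 rad).
It fails at once if the cap is lifted off high above the jar (more than 100 mm) (z of cap in the frame of jar above 0.175 m).
It also fails if it takes over 64 s, if anything falls off the work surface, if the arm or the gripper's body presses on something with over 40 N, if the wrist force passes 120 N, or if a joint passes its speed limit or range.

### The arm

A 6-joint arm with a two-finger parallel gripper is mounted at the origin on the work surface. World frame = base frame: x ahead of the robot, y to its left, z up, the work surface at z = 0. Lengths are in mm, angles in rad, forces in N, time in s.
With the tool pointing down it reaches from about 300 to 875 mm from the base axis. Payload 6.4 kg.
Tool frame: the origin (TCP) lies between the finger pads; the fingertips stand finger_overhang ahead of it and the grasp point (between the pads) lies 6 mm ahead of it (finger_overhang is the distance from the TCP to the fingertips, in mm); z points along the fingers, y is the direction in which the jaws open and shut (so a half turn about z gives the same grasp; the last joint's range is limited). The gripper opens to 88 mm and grips with 3 to 60 N. Pads are 18 mm wide; open, the fingers measure 123 mm over their backs; the gripper's body (75 mm by 187 mm) begins 45 mm behind the grasp point.
Start: joints at [-1.524, 0.181, 1.607, -0, 1.354, -0.206], TCP at [143.832, -556.735, 263.714] pointing down, gripper open.
Joint ranges: [-2.99, 2.99], [-0.89, 2.07], [0.3, 2.58], [-1.14, 4.28], [0, 2.63], [-3.12, 3.12]. Speed limits (rad/s): [2.57, 2.57, 3.01, 3.14, 3.14, 3.14].

### API

Orientations are given as a rotation vector (axis times angle).
In Python, from rig import * gives the robot as it stands. The module is installed in compiled form; this text tells all that it offers. Calls block until the motion is done:
- move_to(position, orientation): joint-space move of the TCP to a pose.
- line_to(position, rot=None, rate=150, max_force=None): straight line of the TCP; rot=None keeps the orientation; rate is the mean speed in mm/s. With max_force (N) it stops when the force on the tool has changed by that much, and returns True; else False.
- goto_joints(angles): joint-space move.
- grip(opening, strength=None): finger opening in mm; strength is the grip in N (None keeps the last); returns when the fingers have stopped.
- hold(seconds).
- solve_ik(position, orientation): joint angles nearest the present ones, or None.
- camera(name): name is "side" or "top" or "wrist"; returns a dict with "color" (480x640x3 uint8, blue, green, red), "fx", "fy", "cx", "cy" (pixels), "R" (3x3) and "t" (3): a world point X has camera coordinates R X + t; the wrist camera has in their place "T_tool_cam" (4x4, takes a point from camera to tool coordinates, whose origin is the TCP and whose axes are the flange's). Camera axes: x right, y down, z forward; pixel columns grow to the right and rows downward; lengths in mm; the calibration is good to about 2 mm. A picture is of the moment at which its call begins: read the wrist's pose just before it. There is no depth.
A pose or a line that the arm cannot do raises MotionError and nothing moves.
- sign_off(): hands the job in, once; it reports no verdict.
Readings, each from a call of its own:
- get_t(): time.
- get_joint_pos(): joint angles.
- get_joint_velocities(): joint speeds.
- get_effort(): joint torques, N m.
- get_ee_pos(): TCP position.
- get_tool_rot(): TCP orientation.
- get_wrist_force(): force on the tool from outside, world axes, zero at the start.
- get_ft_torque(): the same for the moment, N m.
- get_finger_gap(): finger opening in mm.
Only numpy, scipy, OpenCV 4.12 (cv2) and the standard library are available. Lean on these libraries where they do the work, as an engineer would, in place of code of your own. Each camera call takes 0.05 s, during which the arm holds its last target. There are 200 camera calls.

## Working session

There is one attempt and no reset: what is moved stays moved. The work goes in short steps, each a Python script; the robot and the scene stay as the last script left them, time stands still between calls to the robot, and variables do not carry over. Pictures are saved under pics/ and viewed, about 8 in all and at most 12, crops included, and the job is handed in when it is done.

```bash
mkdir -p pics; python3 - <<'E'
from rig import *
import cv2
for n in ("top","side"):
    c=camera(n); cv2.imwrite(f"pics/{n}0.png",c["color"]); print(n,c["fx"],c["fy"],c["cx"],c["cy"],c["R"],c["t"])
c=camera("wrist");print(c["T_tool_cam"],c["fx"],c["cx"],c["cy"]); print(get_t(),get_tool_rot(),get_finger_gap())
try: print(finger_overhang)
except Exception as e: print(e)
E
```

```text
top 580.0102899435237 580.0102899435237 323.88267968011576 232.032753573493 [[ 0.0146531  -0.99981329  0.01259633]
 [-0.99719878 -0.01553657 -0.07316559]
 [ 0.07334763 -0.01148895 -0.99724026]] [  50.15198657  496.27879019 1149.97828255]
side 437.11332989474647 437.11332989474647 316.57122560782045 233.203844171435 [[-0.99974404 -0.01763595  0.01417135]
 [-0.02204773  0.61896341 -0.78511031]
 [ 0.00507462 -0.7852218  -0.61919381]] [ 502.57567334   48.33398314 1188.02715091]
[[-2.67138899e-04 -9.63439126e-01 -2.67927189e-01  6.78392494e+01]
 [ 9.99999186e-01 -5.91719216e-04  1.13070556e-03 -6.45070534e-01]
 [-1.24790364e-03 -2.67926669e-01  9.63438500e-01 -1.20878052e+02]
 [ 0.00000000e+00  0.00000000e+00  0.00000000e+00  1.00000000e+00]] 420.27897910749306 319.53806842181956 246.85391895337273
0.15 [-3.11519315e+00 -3.95888419e-01 -1.86727987e-04] 88.18308189749358
25.0
```

View pics/top0.png

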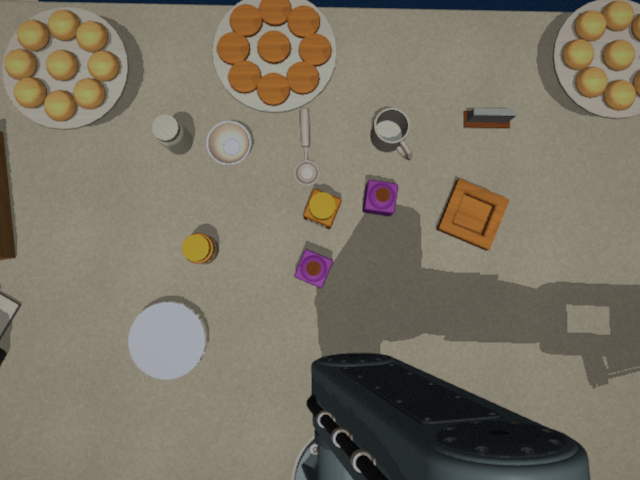

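View pics/side0.png

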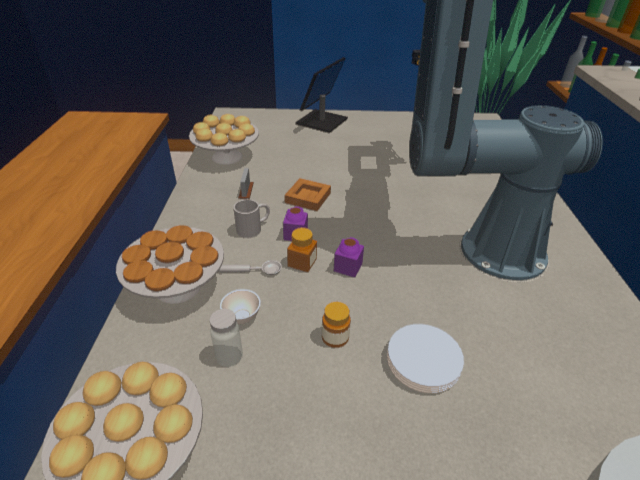

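Top view: square jar's cap is at (322,207) and block at about (473,214). Purple decoys are at (381,197) and (314,268), the round jar at (198,248). I'll compute positions, then look from the wrist.

```bash
cat > h.py <<'E'
from rig import *
import cv2, numpy as np
from scipy.spatial.transform import Rotation as Ro
def down(yaw):  # tool z down, tool x at yaw
    return (Ro.from_euler('z',yaw)*Ro.from_euler('x',np.pi)).as_rotvec()
def ray(c,uv,z,T=None):
    d=np.array([(uv[0]-c["cx"])/c["fx"],(uv[1]-c["cy"])/c["fy"],1.])
    if T is None: o=-c["R"].T@c["t"]; d=c["R"].T@d
    else: o=T[:3,3]; d=T[:3,:3]@d
    return o+d*(z-o[2])/d[2]
def wrist(name):
    T=np.eye(4); T[:3,3]=get_ee_pos(); T[:3,:3]=Ro.from_rotvec(get_tool_rot()).as_matrix()
    c=camera("wrist"); T=T@c["T_tool_cam"]; cv2.imwrite(f"pics/{name}.png",c["color"]); np.savez(f"pics/{name}.npz",T=T,**{k:c[k] for k in("fx","fy","cx","cy")})
    return c,T
def load(name):
    c=dict(np.load(f"pics/{name}.npz")); return c,c["T"]
E
python3 - <<'E'
from h import *
c=camera("top")
jar=ray(c,(322,207),97); blk=ray(c,(473,214),30)
print(jar,blk,ray(c,(381,195),85),ray(c,(314,268),85))
for p in [(456,179),(509,204),(490,249),(437,227)]: print(ray(c,p,30))
for yaw in np.arange(-3,3.2,.5):
    a=solve_ik([jar[0],jar[1],200],down(yaw)); b=solve_ik([blk[0],blk[1],200],down(yaw)); print(round(yaw,2),a if a is None else np.round(a,2)[[0,5]],b if b is None else np.round(b,2)[[0,5]])
# look
for nm,p in (("wj",jar),("wb",blk)):
    for yaw in (0,np.pi,np.pi/2,-np.pi/2):
        tgt=np.array([p[0],p[1],300.])-68*np.array([np.cos(yaw),np.sin(yaw),0])+ (np.array([np.cos(yaw),np.sin(yaw),0])*100)
        a=solve_ik(tgt,down(yaw))
        if a is not None and abs(a[5])<3: break
    try: move_to(tgt,down(yaw))
    except Exception as e: print(e)
    hold(.2); c2,T=wrist(nm); print(nm,yaw,get_t(),get_ee_pos())
    q=T[:3,:3].T@(np.array([p[0],p[1],p[2]])-T[:3,3]); print("expected px",q[:2]/q[2]*c2["fx"]+[c2["cx"],c2["cy"]])
im=np.hstack([cv2.imread("pics/wj.png"),cv2.imread("pics/wb.png")]); cv2.imwrite("pics/both.png",cv2.resize(im,(800,300)))
E
```

```text
[536.83537027  62.79610349  97.        ] [ 535.4493856  -240.43759737   30.        ] [563.09257976 -49.5571347   85.        ] [422.13893625  76.08515152  85.        ]
[ 605.67826482 -206.4256411    30.        ]
[ 556.78881304 -313.03311328   30.        ]
[ 465.79119533 -274.17316808   30.        ]
[ 508.17866786 -168.14270921   30.        ]
-3.0 [-0.1  -1.82] [-0.62 -2.34]
-2.5 [-0.1  -2.32] [-0.62 -2.84]
-2.0 [-0.1  -2.82] [-0.62  2.95]
-1.5 [-0.1   2.97] [-0.62  2.45]
-1.0 [-0.1   2.47] [-0.62  1.95]
-0.5 [-0.1   1.97] [-0.62  1.45]
0.0 [-0.1   1.47] [-0.62  0.95]
0.5 [-0.1   0.97] [-0.62  0.45]
1.0 [-0.1   0.47] [-0.62 -0.05]
1.5 [-0.1  -0.03] [-0.62 -0.55]
2.0 [-0.1  -0.53] [-0.62 -1.05]
2.5 [-0.1  -1.03] [-0.62 -1.55]
3.0 [-0.1  -1.53] [-0.62 -2.05]
wj 0 3.1083 [568.89737751  62.33630827 299.9433884 ]
expected px [318.89181852 258.60603201]
wb 0 4.5167 [ 567.86592557 -239.19720531  300.18136088]
expected px [320.92938897 238.44188613]
```

View pics/both.png

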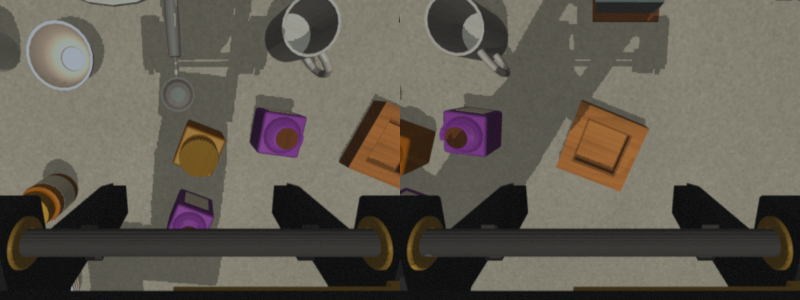

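Wrist views: jar's cap at about (320,249) full-res and the whole block around (640,290) in the half-size right picture. Next I rectify onto the planes z=64/97 (jar) and z=30 (block).

```bash
cat >> h.py <<'E'
def rectify(name,ctr,z,half=80,n=390):
    # image col -> world -y, row -> world -x
    c,T=load(name); im=cv2.imread(f"pics/{name}.png")
    w=np.float32([[half,half],[half,-half],[-half,-half],[-half,half]])
    px=[]
    for a in w:
        q=T[:3,:3].T@(np.array([ctr[0]+a[0],ctr[1]+a[1],z])-T[:3,3]); px.append(q[:2]/q[2]*[c["fx"],c["fy"]]+[c["cx"],c["cy"]])
    H=cv2.getPerspectiveTransform(np.float32(px),np.float32([[0,0],[n,0],[n,n],[0,n]]))
    return cv2.warpPerspective(im,H,(n,n))
E
python3 - <<'E'
from h import *
J=(537,63);B=(535,-240)
a=rectify("wj",J,64,60);b=rectify("wb",B,30,80)
cv2.imwrite("pics/rect.png",np.hstack([a,b]))
s=rectify("wb",B,30,80,640); h=cv2.cvtColor(s,cv2.COLOR_BGR2HSV)
m=((h[...,1]>100)&(h[...,0]<25)).astype(np.uint8)
cs,_=cv2.findContours(m,0,2); r=cv2.minAreaRect(max(cs,key=cv2.contourArea)); k=4.
p=(B[0]-(r[0][1]-320)/k,B[1]-(r[0][0]-320)/k); print("block outline",p,np.array(r[1])/k,r[2])
E
```

```text
block outline (537.5438995361328, -241.7885971069336) [110.52185059 112.006073  ] 22.03622817993164
```

View pics/rect.png

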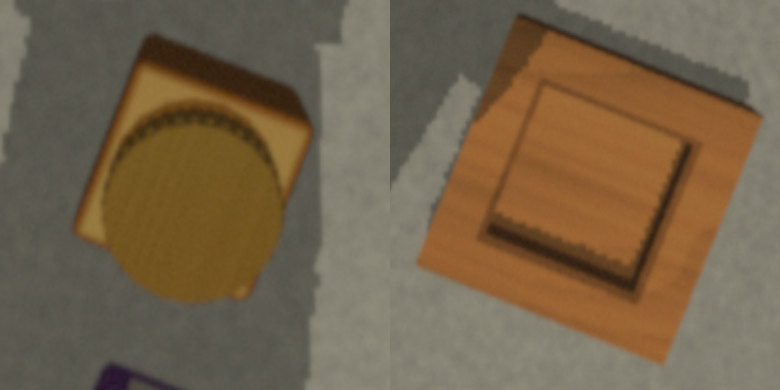

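The block centre is about (536.5,-241.9) with edges at -22.0°. The outline and the well agree. The jar is about (541.3,63.0) with edges at -21.3°. I'll centre-grip the cap from two directions, then lift by the cap and carry it over the well.

```bash
python3 - <<'E'
from h import *
J=np.array([541.3,63.0])
grip(86)
move_to([*J,180],down(np.pi/2))
print("contact",line_to([*J,95],rate=90,max_force=12))
grip(40,10); print("gap90",get_finger_gap(),get_ee_pos()); grip(80)
line_to([*J,95],down(np.pi/4),rate=100)
line_to([*J,95],down(0),rate=100)
print(get_ee_pos(),get_joint_pos()[5])
grip(40,45); print("gap0",get_finger_gap(),get_ee_pos())
f0=get_wrist_force(); line_to([*J,170],rate=80); hold(.2); print("lift",get_wrist_force()-f0,get_finger_gap(),get_t())
c=camera("side"); cv2.imwrite("pics/s1.png",cv2.resize(c["color"][150:330,200:440],(720,540)))
E
```

```text
contact False
gap90 51.261736215112094 [541.38253534  63.00132712  95.1390867 ]
[541.29366127  62.98965221  94.99498608] 1.4670890044467981
gap0 50.722428272784995 [541.32247452  63.14197018  95.00818056]
lift [-0.07120573 -1.87987621 -3.8123396 ] 50.54326411211539 12.0083
```

View pics/s1.png

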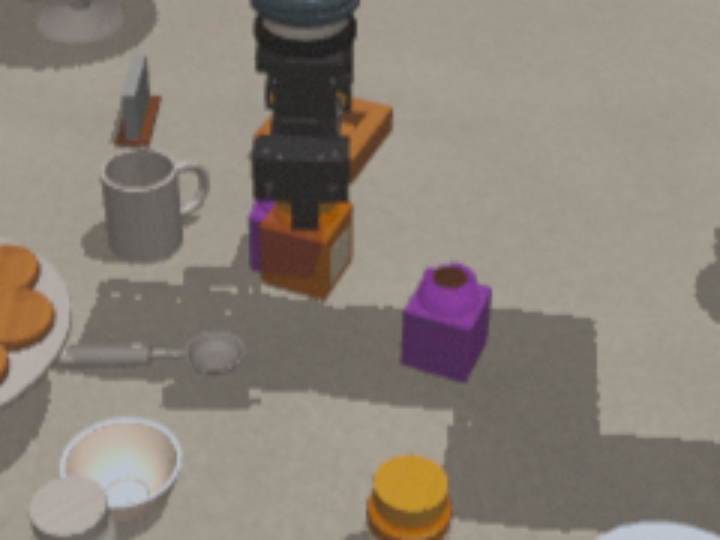

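The square jar hangs level by its cap, clear of the counter, and the load matches about 0.39 kg. Next I carry it over at a safe height and insert it.

```bash
python3 - <<'E'
from h import *
J=[541.3,63.0];B=[536.5,-241.9]; yw=np.deg2rad(-0.7)
line_to([*J,215],rate=150)
line_to([*B,215],down(yw),rate=170)
line_to([*B,140],rate=120); hold(.3)
c=camera("side"); cv2.imwrite("pics/s2.png",cv2.resize(c["color"][130:250,240:400],(720,540)))
f0=get_wrist_force()
hit=line_to([*B,105],rate=25,max_force=10); hold(.1); print(hit,get_ee_pos(),get_wrist_force()-f0,get_ft_torque(),get_t(),get_joint_pos()[5])
c=camera("side"); cv2.imwrite("pics/s3.png",cv2.resize(c["color"][130:250,240:400],(400,300)))
a=cv2.resize(cv2.imread("pics/s2.png"),(400,300)); cv2.imwrite("pics/s23.png",np.hstack([a,cv2.imread("pics/s3.png")]))
E
```

```text
False [ 536.76895884 -242.107744    105.43732214] [ 1.01005811 -1.00178546  3.82337227] [0.03684484 0.01218437 0.02423481] 17.225 0.9579218338140932
```

View pics/s23.png

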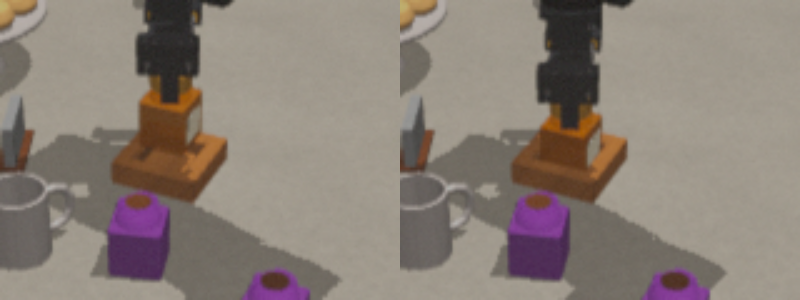

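The jar went in: TCP z 105.4 and its weight is taken by the floor. I'll release to let it settle, regrip firmly and unscrew while watching the torque.

```bash
python3 - <<'E'
from h import *
B=[536.5,-241.9]; yw=np.deg2rad(-0.7)
grip(70); hold(.4); line_to([*B,105],down(yw),rate=60); m0=get_ft_torque(); f0=get_wrist_force(); grip(40,60)
print("gap",get_finger_gap(),get_ee_pos(),get_ft_torque()-m0)
a=0
while a<2.6:
    a+=.1; line_to([*B,105],down(yw+a),rate=100)
    m=get_ft_torque()-m0
    print(round(a,2),np.round(m,2),np.round(get_wrist_force()-f0,1),round(get_finger_gap(),2),round(get_t(),1))
    if abs(m[2])>.9: break
print(get_joint_pos()[5])
E
```

```text
gap 50.27604403254557 [ 536.491018   -241.90176544  105.00357418] [0.02301034 0.08441043 0.07494385]
0.1 [0.05 0.02 0.04] [-0.2  0.2 -0.8] 50.36 19.1
0.2 [ 0.18 -0.3  -0.21] [ 1.9  1.4 -0.7] 50.44 19.3
0.3 [ 0.22 -0.43 -0.25] [ 2.4  1.2 -1.6] 50.19 19.6
0.4 [ 0.26 -0.45 -0.15] [ 3.   1.2 -0.7] 50.75 19.8
0.5 [ 0.24 -0.54 -0.18] [3.4 1.4 0.1] 50.16 20.1
0.6 [ 0.3  -0.51 -0.13] [ 3.3  2.7 -0.3] 50.21 20.3
0.7 [ 0.26 -0.61 -0.18] [2.  2.3 0.3] 50.08 20.6
0.8 [ 0.25 -0.6  -0.22] [3.6 1.3 0.4] 50.56 20.8
0.9 [ 0.18 -0.65 -0.25] [3.3 1.6 1.2] 50.52 21.1
1.0 [ 0.26 -0.71 -0.17] [3.4 1.5 0.9] 50.17 21.3
1.1 [ 0.18 -0.74 -0.15] [3.  2.  0.7] 50.26 21.6
1.2 [ 0.18 -0.76 -0.21] [2.8 1.  1.4] 50.03 21.8
1.3 [ 0.24 -0.8  -0.13] [4.6 0.  1.5] 50.14 22.1
1.4 [ 0.2  -0.8  -0.17] [4.5 0.6 2.3] 50.51 22.3
1.5 [ 0.22 -0.86 -0.23] [4.1 1.5 1.6] 50.34 22.6
1.6 [ 0.18 -0.88 -0.22] [4.  1.2 2.6] 50.14 22.8
1.7 [ 0.2  -0.93 -0.17] [4.  1.2 3.1] 50.3 23.1
1.8 [ 0.3  -0.91 -0.17] [4.3 0.9 1.3] 50.07 23.3
1.9 [ 0.29 -0.87 -0.19] [5.2 1.  1.9] 50.25 23.6
2.0 [ 0.3  -0.95 -0.17] [4.5 1.5 2.8] 50.23 23.8
2.1 [ 0.33 -0.93 -0.21] [4.9 1.7 1.6] 50.05 24.1
2.2 [ 0.32 -0.94 -0.17] [4.5 0.9 3.7] 50.39 24.3
2.3 [ 0.38 -0.92 -0.14] [4.8 0.7 2.6] 50.32 24.6
2.4 [ 0.4  -0.99 -0.18] [4.  1.  2.6] 50.5 24.8
2.5 [ 0.41 -0.94 -0.15] [4.2 2.2 2.7] 50.44 25.1
2.6 [ 0.44 -0.94 -0.18] [4.1 1.1 2.5] 50.3 25.3
-1.6346527391076902
```

Mz read only about -0.2, below the 0.4–0.5 expected, so slipping can't be ruled out. I'll turn on toward the stop, watching for a torque rise, as evidence that the cap really turned.

```bash
python3 - <<'E'
from h import *
B=[536.5,-241.9]; yw=np.deg2rad(-0.7)
a=2.6
while a<2.95:
    a+=.05; line_to([*B,105],down(yw+a),rate=100)
    m=get_ft_torque(); print(round(a,2),np.round(m,2),np.round(get_effort()[5],2),np.round(get_wrist_force(),1),round(get_finger_gap(),2))
    if abs(m[2])>.6: break
print(get_ee_pos(),get_t())
wrist("wu"); c=camera("side"); cv2.imwrite("pics/s4.png",np.hstack([cv2.resize(c["color"][130:250,240:400],(400,300)),cv2.resize(cv2.imread("pics/wu.png"),(400,300))]))
E
```

```text
2.65 [ 0.42 -1.06 -0.61] -0.67 [5.8 1.9 1.8] 50.31
[ 536.89308353 -241.76521389  105.27306331] 25.5917
```

View pics/s4.png

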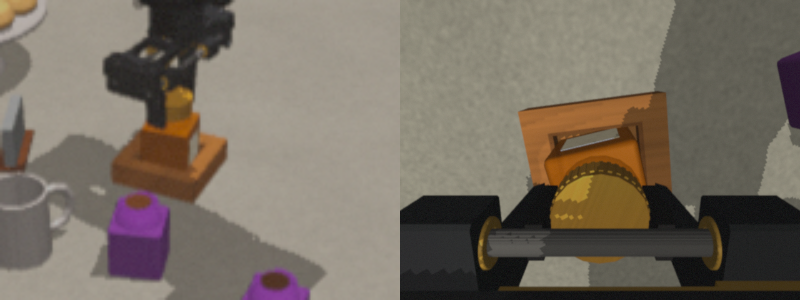

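Torque tripled at 2.65 rad, about 2.45 plus play and jar twist, so the cap reached its stop and did turn. The side and wrist views show the jar seated in the block. I'll back off slightly and lift.

```bash
python3 - <<'E'
from h import *
B=[536.5,-241.9]; yw=np.deg2rad(-0.7)
line_to([*B,105],down(yw+2.57),rate=60); hold(.2)
f0=get_wrist_force()
for z in (108,112,118,126):
    line_to([*B,z],rate=25); hold(.15); print(z,np.round(get_wrist_force(),2),np.round(get_ft_torque(),2),get_finger_gap())
hold(.5); print(get_ee_pos(),get_t(),np.abs(get_joint_velocities()).max())
wrist("wl"); c=camera("side"); cv2.imwrite("pics/s5.png",np.hstack([cv2.resize(c["color"][130:250,240:400],(400,300)),cv2.resize(cv2.imread("pics/wl.png"),(400,300))]))
E
```

```text
108 [ 2.52  0.55 -1.08] [ 0.21 -0.4  -0.01] 50.31309245006924
112 [ 1.96  0.13 -0.44] [ 0.09 -0.43  0.04] 50.16353006914359
118 [ 0.4  -0.24 -1.28] [ 0.03 -0.19  0.01] 50.40112772504471
126 [-0.53  1.07 -1.07] [-0.01 -0.18  0.01] 49.919435295025515
[ 536.49758602 -241.903078    125.97983806] 28.675 0.002698414194525948
```

View pics/s5.png

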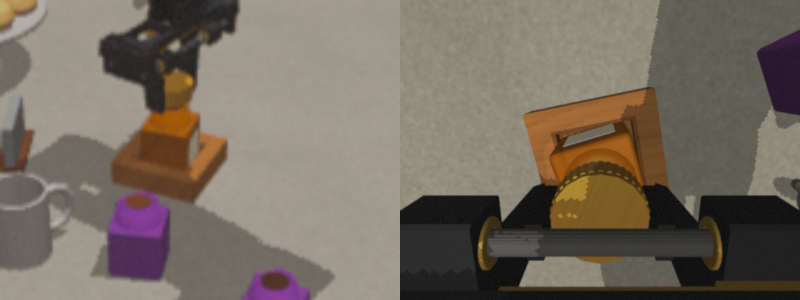

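The cap is off: the load is only about 1 N and the jar hasn't moved. In the side view the cap may look tilted, so I zoom in to check.

```bash
python3 - <<'E'
from h import *
ims=[camera("side")["color"].astype(float) for _ in range(4)]
a=np.mean(ims,0).astype(np.uint8)[152:200,285:335]; b=cv2.imread("pics/wl.png")[230:430,200:440]
cv2.imwrite("pics/s6.png",np.hstack([cv2.resize(a,(400,384),interpolation=cv2.INTER_CUBIC),cv2.resize(b,(400,384))]))
E
```

```text
(no output)
```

View pics/s6.png

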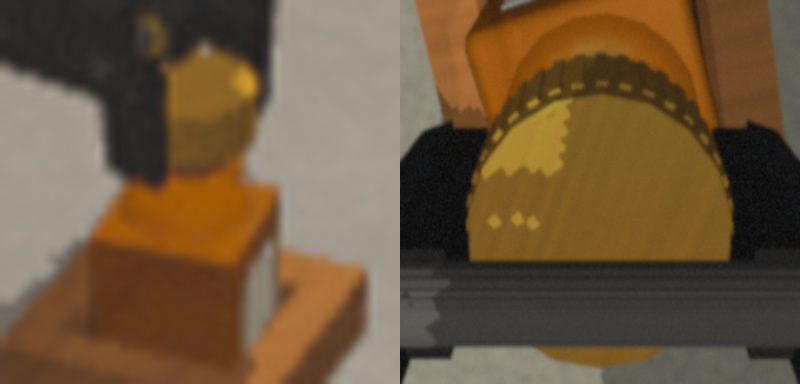

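The bright corner is a sunlit patch, also visible in the wrist view. As a last check I compare the cap in the wrist frame before (seated) and after the lift, then hand in.

```bash
python3 - <<'E'
from h import *
g=lambda n: cv2.imread(f"pics/{n}.png")
def prof(im):
    h=cv2.cvtColor(im,cv2.COLOR_BGR2HSV); r=[]
    for x in (290,319,350):
        col=cv2.GaussianBlur(im,(3,3),0)[230:300,x].astype(int).sum(1); r.append(230+int(np.argmax(np.diff(col))))
    m=((h[...,0]>18)&(h[...,0]<32)&(h[...,1]>120)&(h[...,2]>60))
    m[:270]=0; m[360:]=0; m[:,:230]=0;m[:,420:]=0; ys,xs=np.nonzero(m); bot=((h[...,0]>18)&(h[...,0]<32)&(h[...,1]>120))[410:450,300:340]
    return r,xs.min(),xs.max(),410+np.nonzero(bot.any(1))[0].max()
print(prof(g("wu")),prof(g("wl")))
for n in("wu","wl"):
    t=cv2.cvtColor(g("wu")[320:360,250:400],cv2.COLOR_BGR2GRAY)
a=cv2.cvtColor(g("wu")[250:365,230:410],cv2.COLOR_BGR2GRAY).astype(np.float32);b=cv2.cvtColor(g("wl")[250:365,230:410],cv2.COLOR_BGR2GRAY).astype(np.float32)
print(cv2.phaseCorrelate(a,b,cv2.createHanningWindow((180,115),cv2.CV_32F)))
print(get_finger_gap(),get_ee_pos(),get_wrist_force(),get_t())
sign_off()
E
```

```text
([283, 278, 276], np.int64(240), np.int64(399), np.int64(419)) ([283, 278, 283], np.int64(240), np.int64(399), np.int64(419))
((-0.45895831344394367, 0.5276099881690399), 0.7869427175875063)
50.45201194318945 [ 536.49711692 -241.8954697   125.99156165] [-1.06033933 -0.15203871 -0.9772377 ] 28.975
the job is handed in; nothing more can be done
```

I carried the square jar by its cap into the block's well, unscrewed the cap to its stop and lifted it off. I handed in at 29 s, with the cap held about 21 mm above its seat. `sign_off()` gives no verdict, so these results rest on my own checks.

- **Seating:** the jar's weight transferred to the well floor at TCP z 105.4 mm (105 expected), and the pictures show it down in the well. I did not measure its final position in the well.
- **Unscrewing:** the torque about the vertical read only about 0.2 N m while turning, below the 0.4–0.5 N m stated, and I did not find out why. It jumped to 0.6 N m at 2.65 rad of wrist turn, where the thread stop should come once play and jar twist are added. I took that as proof the cap had turned rather than slipped.
- **Lift:** the load was about 1 N, against about 4 N for the whole jar, so the jar stayed behind. In the last side view it is still seated in the block.
- **Cap held:** the finger gap was steady at about 50 mm. The cap's outline in the wrist camera was the same within about 1 px before and after the lift, so it had not tilted. One edge sample differed by 7 px, probably because of a sunlit patch.
- **Other objects:** nothing else was seen to move or be touched, but I did not measure their positions again at the end.

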